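Snap the dust cap onto the wheel hub and keep it pressed

TASK

Fit the smaller of the two grey caps to the hand-truck wheel lying on the bench: lower it straight over the stud in the middle until you feel it come to rest on the spring catches and pause there for about a second, then press it straight down until it clicks over the catches and sits fully home on the shoulder. Do not let up after the click: finish while you are still holding the cap down firmly against the shoulder (about 10 N). Leave the larger cap, the wood offcut, the carton and the roll of tape where they are.

Things in the scene. Friction and masses are not known exactly. Their poses are not given: they have to be found in the camera images.
- small_cap_center (a point): Centre (half-way up) of the smaller cap: grey plastic, round, slightly domed, 45 mm across, 34 mm tall, about 40 g, loose on the bench with its open mouth down; 17 mm above the mouth, 17 mm below the top. z is its axis, toward the closed top; its turn about z does not matter.
- large_cap_center (a point): Centre (half-way up) of the larger cap, same shape, 60 mm across and 34 mm tall, 40 g, mouth down on the bench. It does not fit this wheel. The two caps may stand in either of two places.
- small_cap: The smaller cap itself; origin at the centre of its mouth (underside), z up to its closed top. Inside the mouth is a rounded lip 4 mm tall with a 34 mm wide opening; above it the bore is 42 mm wide; the inner ceiling is 24.5 mm above the mouth.
- wheel: Hand-truck wheel lying flat, held fast to the bench: black tyre 150 mm across, 42 mm high; a round hub 45 mm across (no wider than the small cap) rises from its middle to a flat shoulder 64 mm above the bench, on which a steel stud stands. Origin on the bench under the wheel's centre, z up.
- stud_top (a point): Centre of the stud's top, 86 mm above the bench. The stud is upright, 32 mm across and 22 mm tall, its top 4 mm tapered to 25 mm.
- catches (a point): Point on the stud's axis level with the catches: three dome-shaped sprung catches stand 3.5 mm out of the stud's side, evenly spaced, 10.4 mm above the shoulder. The small cap first rests on them with its mouth about 13 to 15 mm above the shoulder. Pushing on takes 10 to 16 N; about 8 mm above the shoulder it clicks past, the force drops sharply (the catches draw the cap down), then it stops on the shoulder.
- seat: The shoulder: a flat ring 45 mm across and 6 mm thick at the top of the hub, its top 64 mm above the bench; the cap's mouth rests on it when fully home. Origin at the centre of its underside.
- stud_base (a point): Point on the stud's axis at the height of the shoulder (64 mm above the bench), z up. When the small cap is home its centre is 17 mm above this point; the stud's top is 22 mm above it.
- offcut: Flat pine offcut lying on the bench, 49 x 142 x 19 mm, long side along its y; origin at the centre of its underside. To be left alone.
- carton: Carton of screws, 76 x 98 x 34 mm; origin at the centre of its underside. To be left alone.
- tape_roll: Roll of black tape lying flat, 58 mm across, 19 mm high; origin at the centre of its underside. To be left alone.
There are look-alikes about, which are no part of the job. Leave any red look-alike of the small_cap alone.

How it is judged:
By the outcome, as a careful person would: the job done as asked, in the order asked, and still so for the second after the job is handed in, while the arm keeps its last pose, push and grip.
It also fails if it takes over 54 s, if anything falls off the work surface, if the arm or the gripper's body presses on something with over 40 N, if the wrist force passes 120 N, or if a joint passes its speed limit or range.

ROBOT

A 6-joint arm with a two-finger parallel gripper is mounted at the origin on a cart in front of the work surface, level with it; the furniture and walls round the work are solid. World frame = base frame: x ahead of the robot, y to its left, z up, the work surface at z = 0. Lengths are in m, angles in rad, forces in N, time in s.
With the tool pointing down it reaches from about 0.225 to 0.875 m from the base axis. Payload 3.4 kg.
Tool frame: the origin (TCP) lies on the centre line of the jaws, within the pads' length; the fingertips stand 17 mm ahead of it and the grasp point (between the pads) lies 2 mm behind it; z points along the fingers, y is the line along which they close (so a half turn about z gives the same grasp; the last joint's range is limited). The gripper opens to 85 mm and grips with 20 to 120 N. Pads are 22 mm wide; open, the fingers measure 114 mm over their backs; the gripper's body (76 mm by 85 mm) begins 54 mm behind the grasp point. The pads swing forward as they close: fully open they stand 13 mm farther back than shut.
Start: joints at [-1.462, 0.276, 1.505, -0, 1.361, -0.121], TCP at [0.131, -0.56, 0.248] pointing down, gripper open.
Joint ranges: [-2.89, 2.89], [-0.75, 2.08], [0.22, 2.7], [-1.18, 4.32], [0.11, 2.71], [-2.7, 2.7]. Speed limits (rad/s): [2.57, 2.57, 3.14, 3.14, 3.14, 3.14].

INTERFACE

Orientations are given as a unit quaternion [w, x, y, z].
In Python, from rig import manip gives the robot as it stands.
- The arm moves only by the tool move_arm, never from a script. Its argument "steps" is one flat list of numbers, 7 for each row, row after row: the turn, a rotation vector about the world's x, y, z normalised to -1 to 1, where 1 is 360 degrees, then the shift along the world's x, y, z normalised to -1 to 1, where 1 is 1 m, then the opening, from -1 (shut) to 1 (fully open). A call has exactly 10 rows; each row is the pose to reach, as a shift and turn from the pose commanded when the call began, turning the shorter way round; what a row does not reach only later rows make up. A row lasts 1/10 s, in which the tool goes at most 50 mm and 8.59 degrees, less where a joint would pass 70% of its speed; a pose out of reach is approached as far as the arm can. A call with a number of a shift or a turn outside -1 to 1 is refused whole. A call with a gripper value outside its range is refused whole. The fingers move at their own pace and stop on an object; "squeeze" is the grip in N (left out, the last holds). Time passes only in rows, so rows that repeat a pose let the fingers close, or fill a call up. It gives the time, the measured TCP pose, the force, the opening and the grip force at its end, in the units of the state.
- manip.get_state(): the state, without advancing time (a new reading comes with each control period).
- manip.get_image(name): name is "side" or "top" or "wrist"; returns a dict with "pixels" (420x560x3 uint8, blue, green, red), "fx", "fy", "cx", "cy" (pixels), "R" (3x3) and "t" (3): a world point X has camera coordinates R X + t. Camera axes: x right, y down, z forward; pixel columns grow to the right and rows downward; lengths in m; the calibration is good to about 2 mm. A picture is of the moment at which its call begins. There is no depth.
- manip.sign_off(): hands the job in; it is judged then, once.
The state is a dict: "clock": time; "qpos": joint angles; "qd": joint speeds; "effort": joint torques, N m; "position": TCP position; "ee_rot": TCP orientation; "contact_force": force on the tool from outside, world axes, zero at the start; "moment": the same for the moment, N m; "width": finger opening in m; "gripper_force": force on a finger pad.
Only numpy, scipy, OpenCV 4.12 (cv2) and the standard library are available. Lean on these libraries where they do the work, as an engineer would, in place of code of your own. Each camera call takes 0.05 s, during which the arm holds its last target. There are 200 camera calls.

## Working session

There is one attempt and no reset: what is moved stays moved. The work goes in short steps, Python scripts to look and compute and a tool call to move; the robot and the scene stay as the last step left them, time stands still between calls to the robot, and variables do not carry over. Pictures are saved under pics/ and viewed, at most 10 in all, crops included, and the job is handed in when it is done.

Besides the shell and the picture viewer there is one more tool, called after ">>>" as name(argument=value, ...) on one line, values as JSON. move_arm: Moves the arm, as the interface text tells. Scaled input: -1 to 1 covers 1 m each way for a shift and 360 degrees each way for a turn. Its arguments: {"type":"object","properties":{"steps":{"type":"array"},"squeeze":{"type":"number"}},"required":["steps"]}

```bash
mkdir -p pics; cat > h.py <<'E'
from rig import manip
import numpy as np, cv2
def grab(n):
    d=manip.get_image(n); d['pixels']=np.array(d['pixels'],np.uint8); d['R']=np.array(d['R']); d['t']=np.array(d['t']); return d
def ray(d,u,v,z):
    r=d['R'].T@np.array([(u-d['cx'])/d['fx'],(v-d['cy'])/d['fy'],1]); c=-d['R'].T@d['t']
    return c+r*(z-c[2])/r[2]
def proj(d,X):
    p=d['R']@np.array(X)+d['t']; return d['fx']*p[0]/p[2]+d['cx'],d['fy']*p[1]/p[2]+d['cy']
E
python3 - <<'E'
from h import *
import pickle
for n in('top','side','wrist'):
    d=grab(n);cv2.imwrite(f'pics/{n}0.png',d['pixels']);pickle.dump(d,open(n+'0.pkl','wb'))
    print(n,d['fx'],(-d['R'].T@d['t']).round(3),d['R'].round(2).tolist())
print(manip.get_state())
E
```

```text
top 413.5646935729005 [ 0.338 -0.073  1.328] [[-0.0, -1.0, 0.01], [-0.99, 0.0, -0.14], [0.14, -0.01, -0.99]]
side 478.30425590549476 [ 0.24  -0.579  1.158] [[0.85, -0.53, -0.01], [-0.47, -0.75, -0.47], [0.24, 0.4, -0.88]]
wrist 377.07516756610494 [ 0.2   -0.545  0.373] [[0.23, -0.97, -0.0], [-0.94, -0.22, 0.28], [-0.27, -0.06, -0.96]]
{'clock': 0.15, 'qpos': array([-1.46201494e+00,  2.76397830e-01,  1.50582971e+00,  1.03863094e-05,
        1.36070695e+00, -1.21005646e-01]), 'qd': array([ 9.47242480e-05, -1.92326931e-03, -4.65209881e-03,  3.60886986e-04,
        4.67918578e-04, -1.00849782e-03]), 'effort': array([ 4.15711020e-04, -4.17142975e+01, -2.46032345e+01, -2.40444688e-04,
        7.62427517e-03,  1.88035546e-05]), 'position': array([ 0.13092218, -0.55951443,  0.24767304]), 'ee_rot': array([-6.70873749e-04,  9.93406898e-01,  1.14639802e-01,  9.17885431e-06]), 'contact_force': array([-0.03284026,  0.87255761,  0.65860019]), 'moment': array([ 0.00019376,  0.0065501 , -0.0625541 ]), 'gripper_force': 0.0, 'width': 0.08538757078994634}
```

View pics/top0.png

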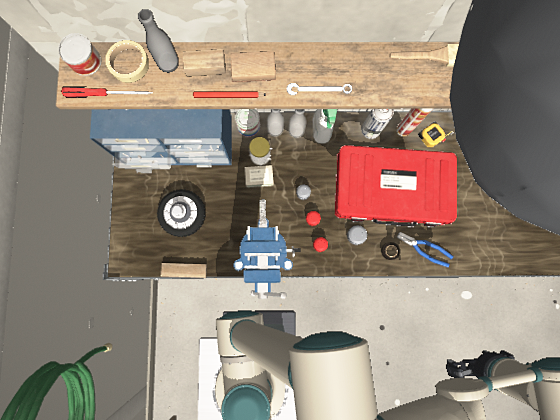

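View pics/side0.png

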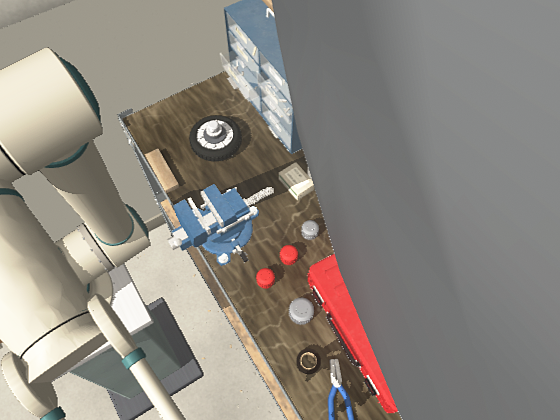

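Top view: the candidates for the small cap are grey at (304,191), grey at (357,235), red at (313,218) and red at (321,244). The wheel is at (181,212), and a blue vise stands between it and the caps. Side view: the grey caps are at (310,229) and (301,311), and the wheel stud is at (213,130). Next I'll measure them.

```bash
python3 - <<'E'
from h import *
import pickle
T=pickle.load(open('top0.pkl','rb'));S=pickle.load(open('side0.pkl','rb'))
for n,d,pts in(('top',T,[(304,191),(357,235)]),('side',S,[(310,229),(301,311)])):
    hsv=cv2.cvtColor(d['pixels'],cv2.COLOR_BGR2HSV)
    m=((hsv[...,1]<45)&(hsv[...,2]>80)).astype(np.uint8)
    m=cv2.morphologyEx(m,cv2.MORPH_OPEN,np.ones((3,3)))
    k,l,st,c=cv2.connectedComponentsWithStats(m)
    for u,v in pts:
        i=l[v,u];s=st[i];print(n,s,c[i].round(1),ray(d,*c[i],.025).round(4),ray(d,*c[i],.017).round(4))
for u,v in((313,218),(321,244)): print('red',ray(T,u,v,.02).round(3))
print('wheel T',ray(T,180.5,211.5,.086),'S',ray(S,213,129,.086))
print('vise',ray(T,262,240,.12),ray(T,263,205,.1),ray(T,265,295,.1),'box',ray(T,337,150,.1),ray(T,337,222,.05))
a=cv2.resize(T['pixels'][165:260,280:380],None,fx=5,fy=5,interpolation=2)
b=cv2.resize(T['pixels'][180:245,148:215],None,fx=4.5,fy=7.3*0+4.5,interpolation=2)
c=np.zeros((475,302,3),np.uint8);c[:b.shape[0],:b.shape[1]]=b
cv2.imwrite('pics/crop1.png',np.hstack([cv2.resize(a,(490,475)),c]))
E
```

```text
top [297 185  14  15 175] [303.3 191.8] [ 0.6066 -0.172   0.025 ] [ 0.6083 -0.1726  0.017 ]
top [348 226  19  19 301] [357.1 234.9] [ 0.4668 -0.3404  0.025 ] [ 0.4676 -0.342   0.017 ]
side [301 220  18  20 284] [309.5 229.4] [ 0.6049 -0.1741  0.025 ] [ 0.6075 -0.1712  0.017 ]
side [289 298  25  27 548] [300.8 310.6] [ 0.4658 -0.3416  0.025 ] [ 0.4674 -0.3399  0.017 ]
red [ 0.522 -0.202  0.02 ]
red [ 0.439 -0.226  0.02 ]
wheel T [0.53414376 0.20650336 0.086     ] S [0.53194243 0.20277193 0.086     ]
vise [ 0.44353742 -0.04182238  0.12      ] [ 0.55091664 -0.04427692  0.1       ] [ 0.28436136 -0.05011442  0.1       ] box [ 0.72178535 -0.27184587  0.1       ] [ 0.50500354 -0.27390123  0.05      ]
```

View pics/crop1.png

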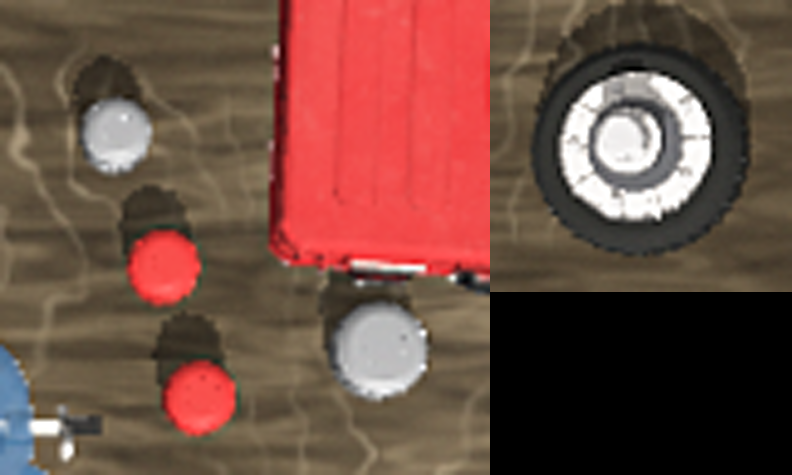

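The crop settles it. The grey cap at top (304,191) is the small one (14–15 px against 19 px for the other), at about (0.606, -0.172). Its nearest neighbours are a red look-alike and the red toolbox. I'll check the clearances overhead before moving.

```bash
python3 - <<'E'
from h import *
import pickle
T=pickle.load(open('top0.pkl','rb'));S=pickle.load(open('side0.pkl','rb'))
for z in(0,.3,.5,.7,.9):
    print(z,'grey T',ray(T,452,90,z)[:2].round(2),ray(T,490,200,z)[:2].round(2),'S',ray(S,275,10,z)[:2].round(2),ray(S,310,170,z)[:2].round(2),ray(S,400,400,z)[:2].round(2),'shelf',ray(T,300,110,z)[:2].round(2))
print('vise top/side',[(z,ray(T,262,262,z)[:2].round(2),ray(S,222,205,z)[:2].round(2)) for z in(.1,.2,.3)])
E
```

```text
0 grey T [ 0.96 -0.69] [ 0.58 -0.78] S [0.99 0.6 ] [ 0.72 -0.01] [ 0.55 -0.63] shelf [ 0.89 -0.17]
0.3 grey T [ 0.82 -0.55] [ 0.53 -0.62] S [0.8 0.3] [ 0.6  -0.16] [ 0.47 -0.61] shelf [ 0.77 -0.15]
0.5 grey T [ 0.73 -0.46] [ 0.49 -0.52] S [0.67 0.09] [ 0.51 -0.26] [ 0.41 -0.61] shelf [ 0.68 -0.13]
0.7 grey T [ 0.63 -0.36] [ 0.45 -0.41] S [ 0.54 -0.11] [ 0.43 -0.35] [ 0.36 -0.6 ] shelf [ 0.6  -0.12]
0.9 grey T [ 0.54 -0.27] [ 0.42 -0.3 ] S [ 0.41 -0.32] [ 0.35 -0.45] [ 0.31 -0.59] shelf [ 0.52 -0.1 ]
vise top/side [(0.1, array([ 0.38, -0.04]), array([ 0.43, -0.03])), (0.2, array([ 0.38, -0.04]), array([ 0.41, -0.08])), (0.3, array([ 0.37, -0.05]), array([ 0.4 , -0.13]))]
```

View pics/wrist0.png

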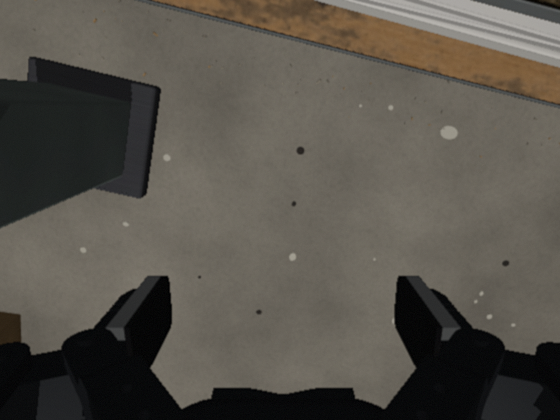

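The wrist view shows only the floor and the open fingers, whose tips are near rows 275–335. The grey thing overhead is a lamp at about z 0.7–0.8, well above the path. I'll start the reach.

>>> move_arm(steps=[0,0,-0.004,0.03,0.03,0.01,1,0,0,-0.008,0.06,0.06,0.02,1,0,0,-0.012,0.09,0.09,0.03,1,0,0,-0.016,0.12,0.12,0.04,1,0,0,-0.02,0.15,0.15,0.05,1,0,0,-0.024,0.18,0.18,0.05,1,0,0,-0.028,0.21,0.21,0.05,1,0,0,-0.032,0.24,0.24,0.05,1,0,0,-0.0366,0.27,0.27,0.05,1,0,0,-0.0366,0.3,0.3,0.05,1])

```text
clock: 1.15
position: [0.4318, -0.2584, 0.2982]
ee_rot: [0.0, 1.0, -0.0, -0.0]
contact_force: [0.9, -0.8, 0.7]
width: 0.0852
gripper_force: 0.0
```

>>> move_arm(steps=[0,0,0,0.03,0.02,0,1,0,0,0,0.06,0.04,0,1,0,0,0,0.09,0.06,-0.01,1,0,0,0,0.11,0.07,-0.02,1,0,0,0,0.13,0.08,-0.03,1,0,0,0,0.14,0.088,-0.05,1,0,0,0,0.145,0.088,-0.07,1,0,0,0,0.145,0.088,-0.09,1,0,0,0,0.145,0.088,-0.1,1,0,0,0,0.145,0.088,-0.1,1])

```text
clock: 2.15
position: [0.5749, -0.1715, 0.1965]
ee_rot: [-0.001, 1.0, -0.0, -0.002]
contact_force: [0.8, 1.0, 0.8]
width: 0.0853
gripper_force: 0.0
```

```bash
python3 - <<'E'
from h import *
import pickle
s=manip.get_state();print(s['clock'],s['position'],s['ee_rot'],s['qpos'].round(2),s['contact_force'])
d=grab('wrist');pickle.dump(d,open('w1.pkl','wb'));cv2.imwrite('pics/w1.png',d['pixels'])
print(proj(d,(.6066,-.172,.034)))
E
```

```text
2.15 [ 0.5748783  -0.17148332  0.19652787] [-7.39236729e-04  9.99997985e-01 -8.71276607e-05 -1.86427238e-03] [-0.41  0.35  1.53 -0.    1.27  1.17] [0.76084487 0.95463749 0.77127194]
(np.float64(281.9968874358905), np.float64(158.2179888645431))
```

View pics/w1.png

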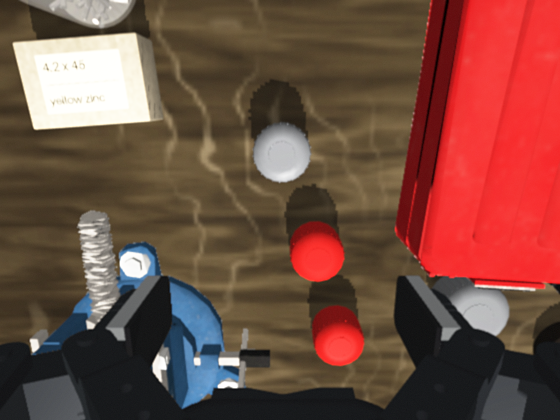

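The wrist view shows the small grey cap at (282,153), about 57 px wide. The red look-alikes are at (317,251) and (339,336), and the large grey cap is partly behind the finger at (478,310). I'll refine the cap position by fitting its outline.

```bash
cat >> h.py <<'E'
def capfit(d,u,v):
    hsv=cv2.cvtColor(d['pixels'],cv2.COLOR_BGR2HSV)
    m=((hsv[...,1]<40)&(hsv[...,2]>75)).astype(np.uint8)
    m=cv2.morphologyEx(m,cv2.MORPH_OPEN,np.ones((5,5)))
    k,l,st,c=cv2.connectedComponentsWithStats(m); i=l[v,u]
    cs,_=cv2.findContours((l==i).astype(np.uint8),0,1)
    return st[i],cv2.minEnclosingCircle(max(cs,key=len))
E
python3 - <<'E'
from h import *
import pickle
d=pickle.load(open('w1.pkl','rb'))
st,(c,r)=capfit(d,282,153)
print(st,c,r)
for z in(.017,.026,.034):
    p=ray(d,*c,z);dep=(d['R']@p+d['t'])[2];print(z,p.round(4),'diam',2*r*dep/d['fx'])
print('box',ray(d,400,235,.1),ray(d,400,235,.05))
E
```

```text
[ 253  124   58   58 2670] (281.260009765625, 152.5) 29.672937393188477
0.017 [ 0.6089 -0.1714  0.017 ] diam 0.047748209256274786
0.026 [ 0.61   -0.1714  0.026 ] diam 0.046339917219295465
0.034 [ 0.6109 -0.1714  0.034 ] diam 0.04508810207531385
box [ 0.56784739 -0.24571879  0.1       ] [ 0.55023934 -0.26214751  0.05      ]
```

>>> move_arm(steps=[0,0,0,0.008,0,-0.01,0.6,0,0,0,0.016,0,-0.02,0.6,0,0,0,0.024,0,-0.03,0.6,0,0,0,0.034,0,-0.045,0.6,0,0,0,0.034,0,-0.06,0.6,0,0,0,0.034,0,-0.075,0.6,0,0,0,0.034,0,-0.09,0.6,0,0,0,0.034,0,-0.1,0.6,0,0,0,0.034,0,-0.1,0.6,0,0,0,0.034,0,-0.1,0.6])

```text
clock: 3.2
position: [0.6103, -0.172, 0.0981]
ee_rot: [0.0, 1.0, -0.0, -0.0]
contact_force: [0.7, 0.4, 0.3]
width: 0.0684
gripper_force: 0.0
```

```bash
python3 - <<'E'
from h import *
s=manip.get_state();print(s['clock'],s['position'],s['width'])
d=grab('wrist');cv2.imwrite('pics/w2.png',d['pixels'])
u,v=map(int,proj(d,(.609,-.1715,.034)));print(u,v)
st,(c,r)=capfit(d,u,v);print(st,c,r)
for z in(.017,.026,.034):
    p=ray(d,*c,z);dep=(d['R']@p+d['t'])[2];print(z,p.round(4),'diam',2*r*dep/d['fx'])
E
```

```text
3.2 [ 0.61033185 -0.17195803  0.09810525] 0.06841429409603171
279 245
[ 240  192   80   87 5154] (279.68182373046875, 235.13636779785156) 43.46306228637695
0.017 [ 0.6089 -0.1714  0.017 ] diam 0.050439302659188896
0.026 [ 0.6121 -0.1715  0.026 ] diam 0.04824551160486393
0.034 [ 0.6148 -0.1715  0.034 ] diam 0.04629547511213061
```

View pics/w2.png

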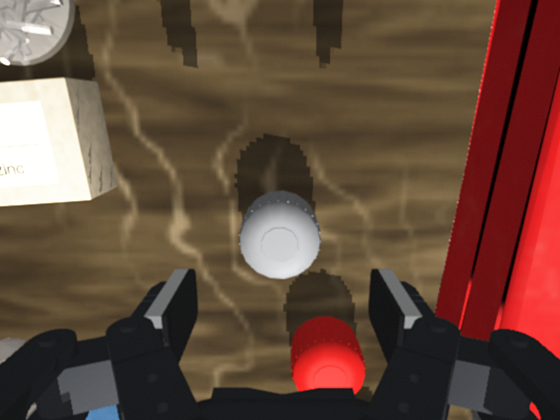

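The cap's top facet is at (280,244), with sides visible up to row 192. That puts the cap at (0.609, -0.1715), nothing is between the jaws, and the red box clears the finger. I'll descend and grip.

>>> move_arm(steps=[0,0,0,-0.001,0,-0.012,0.6,0,0,0,-0.001,0,-0.024,0.6,0,0,0,-0.001,0,-0.036,0.6,0,0,0,-0.001,0,-0.048,0.6,0,0,0,-0.001,0,-0.058,0.6,0,0,0,-0.001,0,-0.066,0.6,0,0,0,-0.001,0,-0.071,0.6,0,0,0,-0.001,0,-0.074,0.6,0,0,0,-0.001,0,-0.074,0.6,0,0,0,-0.001,0,-0.074,0.6])

```text
clock: 4.25
position: [0.6093, -0.172, 0.0247]
ee_rot: [0.0, 1.0, -0.0, 0.0]
contact_force: [-0.3, -0.1, 0.8]
width: 0.0682
gripper_force: 0.0
```

>>> move_arm(steps=[0,0,0,0,0,0,0.3,0,0,0,0,0,0,0.1,0,0,0,0,0,0,-0.1,0,0,0,0,0,0,-0.3,0,0,0,0,0,0,-0.5,0,0,0,0,0,0,-1,0,0,0,0,0,0,-1,0,0,0,0,0,0,-1,0,0,0,0,0,0,-1,0,0,0,0,0,0,-1], squeeze=70)

```text
clock: 5.25
position: [0.6094, -0.1721, 0.0252]
ee_rot: [0.0, 1.0, -0.0, 0.001]
contact_force: [0.3, -0.2, 5.8]
width: 0.043
gripper_force: 70.7
```

Gripped at 43 mm with 70 N. I'll lift and carry it high over the vise.

>>> move_arm(steps=[0,0,0,0,0,0.01,-1,0,0,0,0,0,0.03,-1,0,0,0,0,0,0.06,-1,0,0,0,0,0,0.09,-1,0,0,0,0,0,0.12,-1,0,0,0,0,0,0.15,-1,0,0,0,0,0,0.18,-1,0,0,0,0,0,0.21,-1,0,0,0,0,0,0.23,-1,0,0,0,0,0,0.24,-1])

```text
clock: 6.25
position: [0.6095, -0.1721, 0.2668]
ee_rot: [0.001, 1.0, -0.0, 0.002]
contact_force: [0.6, -0.5, 0.5]
width: 0.0433
gripper_force: 71.1
```

>>> move_arm(steps=[0,0,0,0,0.03,0,-1,0,0,0,0,0.06,0,-1,0,0,0,0,0.1,0,-1,0,0,0,-0.01,0.14,0,-1,0,0,0,-0.02,0.18,0,-1,0,0,0,-0.03,0.22,0,-1,0,0,0,-0.04,0.26,0,-1,0,0,0,-0.055,0.3,0,-1,0,0,0,-0.07,0.33,0,-1,0,0,0,-0.08,0.35,0,-1])

```text
clock: 7.25
position: [0.527, 0.1802, 0.2635]
ee_rot: [-0.0, 1.0, 0.001, -0.001]
contact_force: [-0.3, -0.1, -0.8]
width: 0.043
gripper_force: 71.2
```

```bash
python3 - <<'E'
from h import *
import pickle
s=manip.get_state();print(s['clock'],s['position'],s['width'],s['gripper_force'],s['qpos'].round(2))
d=grab('wrist');pickle.dump(d,open('w3.pkl','wb'));cv2.imwrite('pics/w3.png',d['pixels'])
print(proj(d,(.533,.2045,.064)),proj(d,(.533,.2045,.086)))
E
```

```text
7.25 [0.5269533  0.18020279 0.26345311] 0.04302133584997897 71.1814871057868 [0.2  0.24 1.52 0.   1.39 1.77]
(np.float64(253.52037078008826), np.float64(181.97923384525018)) (np.float64(251.54188901126275), np.float64(187.2565718181479))
```

View pics/w3.png

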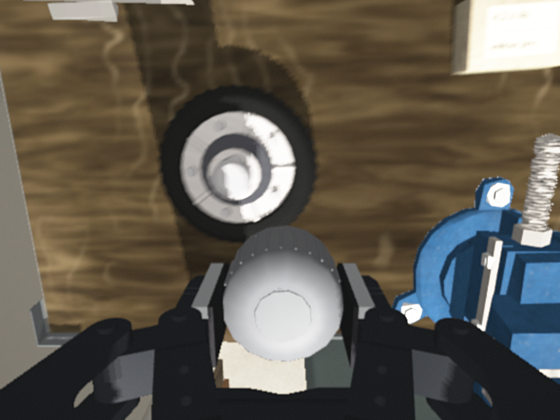

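The wrist view shows the held cap upright, its top facet at (283,313). The tyre is centred near (237,163), with the stud near (237,175). I'll measure both in the same view.

```bash
python3 - <<'E'
from h import *
import pickle
d=pickle.load(open('w3.pkl','rb'));im=d['pixels'];hsv=cv2.cvtColor(im,cv2.COLOR_BGR2HSV)
def comp(m,u,v):
    k,l=cv2.connectedComponents(m.astype(np.uint8));c,_=cv2.findContours((l==l[v,u]).astype(np.uint8),0,1);return max(c,key=len)
# white disc (z~.042)
m=(hsv[...,1]<50)&(hsv[...,2]>60); c=comp(m,195,165);e=cv2.fitEllipse(cv2.convexHull(c));print('disc',cv2.boundingRect(c),e)
for z in(.035,.042,.05):print(z,ray(d,*e[0],z).round(4))
# tyre outer
g=hsv[...,2]; m=(g<45); m[235:]=0; c=comp(m,170,165);print('tyre',cv2.boundingRect(c))
print('facet as cap top',ray(d,283,313,.2635+.009))
a=cv2.resize(im[75:250,150:325],(600,600),interpolation=2);cv2.imwrite('pics/c3.png',a)
print('pred stud top', ray(d,238,175,.086))
E
```

```text
disc (180, 110, 117, 114) ((237.5217742919922, 166.73095703125), (113.58769226074219, 116.44335174560547), 90.2480697631836)
0.035 [0.5418 0.2216 0.035 ]
0.042 [0.5429 0.2207 0.042 ]
0.05 [0.5442 0.2198 0.05  ]
tyre (159, 85, 157, 150)
facet as cap top [0.52832303 0.17894588 0.2725    ]
pred stud top [0.54313932 0.21528704 0.086     ]
```

View pics/c3.png

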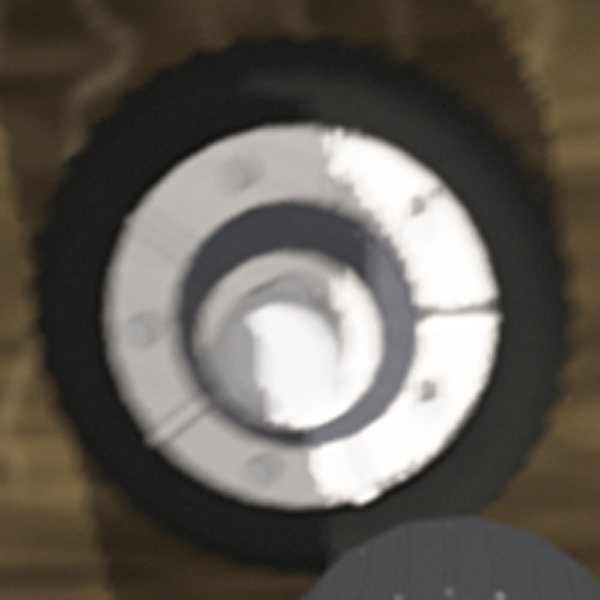

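The crop shows the stud's bright top about crop (288,360), the shoulder ring about (290,342) and the white disc about (300,315). This position disagrees with my eyeballed overhead estimate, so I'll fit the disc in all the views.

```bash
python3 - <<'E'
from h import *
import pickle
W=pickle.load(open('w3.pkl','rb'));print(manip.get_state()['position'])
print('W shoulder',ray(W,234.6,174.7,.064).round(4),'stud',ray(W,234,180,.086).round(4), 'disc',ray(W,237.5,166.7,.042).round(4))
T=pickle.load(open('top0.pkl','rb'));S=pickle.load(open('side0.pkl','rb'))
for n,d,(u0,v0,w) in(('T',T,(181,212,30)),('S',S,(214,138,32))):
    g=cv2.cvtColor(d['pixels'],cv2.COLOR_BGR2HSV)
    m=((g[...,1]<60)&(g[...,2]>100)).astype(np.uint8);q=np.zeros_like(m);q[v0-w:v0+w,u0-w:u0+w]=1;m*=q
    k,l,st,c=cv2.connectedComponentsWithStats(m);print(n,[(s.tolist(),x.round(1).tolist()) for s,x in zip(st[1:],c[1:]) if s[4]>15])
    tm=((g[...,2]<55)&(g[...,1]<130)).astype(np.uint8)*q
    cs,_=cv2.findContours(m,0,1);h=cv2.convexHull(np.vstack(cs));e=cv2.fitEllipse(h);print('disc',e,ray(d,*e[0],.042).round(4))
b=[cv2.resize(d['pixels'][v-30:v+30,u-30:u+30],(400,400),interpolation=cv2.INTER_NEAREST) for d,u,v in((T,181,212),(S,214,138))]
cv2.imwrite('pics/c4.png',np.hstack(b))
E
```

```text
[0.52542892 0.18266221 0.2635329 ]
W shoulder [0.5394 0.2209 0.064 ] stud [0.539  0.2187 0.086 ] disc [0.5429 0.2207 0.042 ]
T [([163, 196, 34, 33, 834], [179.8, 212.3])]
disc ((179.90634155273438, 212.0718536376953), (32.76057434082031, 34.16403579711914), 59.35209655761719) [0.5393 0.2182 0.042 ]
S [([197, 119, 36, 31, 764], [213.9, 134.3])]
disc ((217.89564514160156, 137.78228759765625), (33.06010818481445, 44.14075469970703), 121.66967010498047) [0.5407 0.1999 0.042 ]
```

View pics/c4.png

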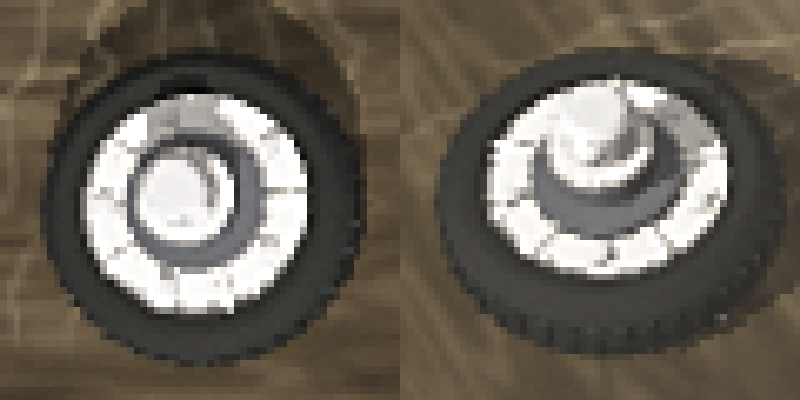

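The overhead crops put the stud top near top-view px (177.5,210.8) and side-view px (213,125.7). So my early pixel was off, and the wheel is near (0.539, 0.219). I'll move the wrist camera directly over the stud and let it settle.

>>> move_arm(steps=[0,0,0,-0.008,0.006,-0.015,-1,0,0,0,-0.016,0.012,-0.03,-1,0,0,0,-0.024,0.018,-0.045,-1,0,0,0,-0.032,0.025,-0.06,-1,0,0,0,-0.04,0.032,-0.075,-1,0,0,0,-0.046,0.038,-0.085,-1,0,0,0,-0.048,0.04,-0.09,-1,0,0,0,-0.048,0.04,-0.09,-1,0,0,0,-0.048,0.04,-0.09,-1,0,0,0,-0.048,0.04,-0.09,-1])

```text
clock: 8.3
position: [0.4819, 0.218, 0.175]
ee_rot: [-0.0, 1.0, -0.0, 0.001]
contact_force: [0.1, 0.2, -1.0]
width: 0.0435
gripper_force: 71.2
```

```bash
python3 - <<'E'
from h import *
import pickle
T=pickle.load(open('top0.pkl','rb'));S=pickle.load(open('side0.pkl','rb'))
print('T',ray(T,177.5,210.8,.086).round(4),'S',ray(S,213.2,125.7,.086).round(4))
for i in range(3): d=grab('wrist')
s=manip.get_state();print(s['clock'],s['position'],s['ee_rot'].round(4),-d['R'].T@d['t'])
pickle.dump(d,open('w5.pkl','wb'))
a=d['pixels'][20:420,60:500];cv2.imwrite('pics/w5.png',cv2.resize(a,(660,600),interpolation=2))
for z in(.042,.064,.086):print(proj(d,(.539,.219,z)))
E
```

```text
T [0.5363 0.2157 0.086 ] S [0.5379 0.2125 0.086 ]
8.45 [0.48152249 0.2179755  0.17483687] [-1.e-04  1.e+00 -3.e-04  6.e-04] [0.55221324 0.21686549 0.30089438]
(np.float64(279.284537972709), np.float64(126.90867643621675))
(np.float64(278.9942236250499), np.float64(128.78421310205852))
(np.float64(278.64549257381253), np.float64(131.03714299817744))
```

View pics/w5.png

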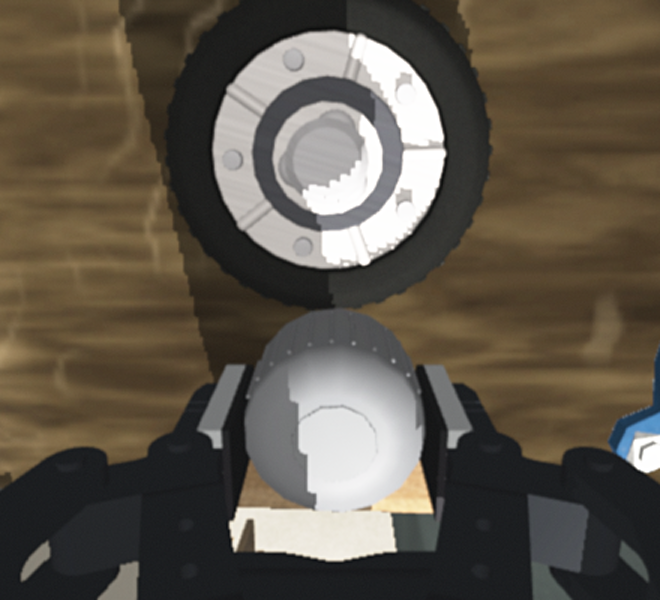

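The view shows the shoulder ring centred near full-image px (278,125), the stud top near (278,130) and the held cap's facet near (285,313). Next I'll get sub-pixel edges numerically.

```bash
python3 - <<'E'
from h import *
import pickle
d=pickle.load(open('w5.pkl','rb'));g=cv2.cvtColor(d['pixels'],cv2.COLOR_BGR2GRAY)
print('facet',ray(d,284.7,313.3,.1838).round(4))
for r in(118,126,132):print('row',r,'235:',g[r,225:335].tolist())
for c in(268,278,290):print('col',c,'80:',g[80:172,c].tolist())
# dark ring (hub side): inner edge = shoulder, via mask
v=((g>50)&(g<105)).astype(np.uint8);k,l,st,cc=cv2.connectedComponentsWithStats(v[60:190,200:360])
print([(s.tolist()) for s in st[1:] if s[4]>150])
gb=cv2.GaussianBlur(g,(0,0),1.2)
# radial edge samples of shoulder: bright inside -> dark ring outside
P=[]
for a in np.radians(np.arange(0,360,6)):
    rr=np.arange(28,46,.25);x=278.3+rr*np.cos(a);y=125.3+rr*np.sin(a)
    p=cv2.remap(gb,x.astype(np.float32)[None],y.astype(np.float32)[None],1)[0].astype(float);q=np.gradient(p);i=q.argmin()
    if q[i]<-1.5:P.append((x[i],y[i]))
P=np.array(P,np.float32);e=cv2.fitEllipse(P);print(len(P),e,'shoulder',ray(d,*e[0],.064).round(4), 'expect diam px',d['fx']*.045/(d['R']@np.array([.539,.219,.064])+d['t'])[2])
E
```

```text
facet [0.4827 0.2161 0.1838]
row 118 235: [192, 196, 187, 129, 75, 66, 69, 70, 70, 71, 71, 73, 74, 74, 73, 72, 75, 117, 181, 200, 200, 200, 199, 200, 201, 193, 165, 148, 148, 150, 152, 154, 164, 171, 173, 172, 173, 173, 174, 173, 174, 173, 174, 175, 175, 175, 176, 177, 178, 177, 178, 177, 178, 178, 177, 177, 177, 178, 176, 177, 177, 176, 176, 176, 175, 174, 174, 173, 171, 171, 171, 168, 163, 151, 144, 154, 188, 203, 217, 243, 254, 254, 254, 253, 253, 254, 254, 255, 255, 212, 137, 126, 129, 130, 130, 131, 129, 130, 131, 130, 130, 129, 122, 117, 145, 167, 173, 172, 170, 168]
row 126 235: [195, 196, 190, 142, 85, 68, 69, 70, 72, 70, 71, 71, 71, 69, 68, 72, 118, 182, 199, 200, 192, 165, 148, 155, 157, 149, 148, 145, 143, 147, 164, 174, 176, 177, 175, 174, 176, 175, 174, 173, 172, 173, 171, 171, 173, 173, 173, 175, 176, 175, 176, 177, 176, 176, 177, 175, 174, 175, 174, 171, 172, 172, 172, 173, 172, 173, 173, 173, 173, 173, 173, 174, 181, 186, 177, 176, 215, 230, 228, 227, 240, 254, 255, 254, 254, 254, 254, 255, 255, 228, 135, 122, 128, 129, 130, 131, 132, 133, 133, 134, 135, 130, 129, 200
[... 1509 characters left out ...]
90 80: [74, 76, 73, 72, 72, 72, 74, 71, 78, 116, 169, 195, 199, 193, 180, 163, 155, 159, 166, 169, 170, 163, 155, 152, 154, 152, 155, 155, 161, 169, 173, 176, 175, 175, 173, 170, 172, 173, 174, 177, 175, 176, 178, 175, 175, 173, 173, 172, 173, 175, 176, 174, 171, 169, 169, 183, 232, 251, 251, 250, 251, 251, 250, 251, 251, 252, 252, 252, 252, 252, 252, 253, 253, 253, 253, 254, 254, 254, 255, 255, 244, 162, 122, 124, 127, 130, 132, 133, 132, 131, 131, 145]
[[135, 0, 24, 33, 224], [28, 11, 82, 103, 2289], [129, 87, 31, 43, 488]]
60 ((278.05462646484375, 124.96765899658203), (72.80762481689453, 74.63731384277344), 170.37306213378906) shoulder [0.5413 0.2196 0.064 ] expect diam px 73.325527018581
```

The shoulder fit is clean: the diameter matches, centre (0.5413, 0.2196). The jaws look about 1.6 mm off in y in this camera, so I'll drop closer to make the stud and cap comparison purely relative.

>>> move_arm(steps=[0,0,0,0,0,-0.01,-1,0,0,0,0,0,-0.02,-1,0,0,0,0,0,-0.03,-1,0,0,0,0,0,-0.042,-1,0,0,0,0,0,-0.054,-1,0,0,0,0,0,-0.064,-1,0,0,0,0,0,-0.072,-1,0,0,0,0,0,-0.075,-1,0,0,0,0,0,-0.075,-1,0,0,0,0,0,-0.075,-1])

```text
clock: 9.45
position: [0.4813, 0.2182, 0.0996]
ee_rot: [-0.0, 1.0, -0.0, 0.0]
contact_force: [-0.4, 0.3, -0.6]
width: 0.0432
gripper_force: 71.2
```

```bash
cat >> h.py <<'E'
def edge(gb,c,r0,r1,sign,th=1.5,angs=range(0,360,4)):
    P=[]
    for a in np.radians(list(angs)):
        rr=np.arange(r0,r1,.25);x=c[0]+rr*np.cos(a);y=c[1]+rr*np.sin(a)
        p=cv2.remap(gb,x.astype(np.float32)[None],y.astype(np.float32)[None],1)[0].astype(float);q=sign*np.gradient(p);i=q.argmax()
        if q[i]>th:P.append((x[i],y[i]))
    P=np.array(P,np.float32);return len(P),cv2.fitEllipse(P)
E
python3 - <<'E'
from h import *
import pickle
for i in range(2): d=grab('wrist')
s=manip.get_state();print(s['clock'],s['position'],s['ee_rot'].round(4));pickle.dump(d,open('w6.pkl','wb'))
g=cv2.cvtColor(d['pixels'],cv2.COLOR_BGR2GRAY);gb=cv2.GaussianBlur(g,(0,0),1.2).astype(np.float32)
X=(.5413,.2196,.064);c=proj(d,X);r=d['fx']*.0225/(d['R']@np.array(X)+d['t'])[2]
n,e=edge(gb,c,r-6,r+8,-1);print('shoulder',c,r*2,n,e,ray(d,*e[0],.064).round(4))
X=(.5418,.22,.086);c=proj(d,X);print('stud pred',c,d['fx']*.025/(d['R']@np.array(X)+d['t'])[2])
print('row',g[int(c[1]),220:340].tolist());print('col',g[60:200,int(c[0])].tolist())
# cap silhouette widths and jaw pads
for r in(285,300,313,330):print('cap row',r,g[r,200:370].tolist())
E
```

```text
9.55 [0.48139977 0.21822637 0.09985902] [-1.e-04  1.e+00 -1.e-04  6.e-04]
shoulder (np.float64(276.64293364292587), np.float64(132.76581024908432)) 107.09006618033936 90 ((276.1451721191406, 131.80209350585938), (105.45864868164062, 108.02035522460938), 0.09475123882293701) [0.5417 0.2198 0.064 ]
stud pred (np.float64(274.63740614907385), np.float64(135.44671274028877)) 68.72925708708601
row [68, 64, 69, 115, 169, 187, 187, 186, 176, 152, 140, 145, 149, 141, 147, 185, 198, 195, 192, 188, 198, 233, 247, 249, 248, 248, 248, 248, 247, 247, 247, 247, 246, 246, 246, 246, 246, 246, 246, 246, 246, 246, 247, 247, 247, 247, 247, 248, 248, 248, 248, 248, 248, 248, 248, 248, 248, 247, 248, 247, 247, 246, 246, 246, 246, 245, 246, 246, 245, 246, 246, 246, 247, 248, 247, 236, 220, 191, 174, 173, 164, 162, 164, 165, 164, 164, 165, 164, 164, 155, 141, 136, 136, 137, 136, 136, 134, 138, 166, 184, 189, 187, 185, 185, 186, 185, 186, 187, 173, 114, 68, 62, 64, 64, 65, 65, 67, 67, 66, 66]
col [71, 70, 70, 71, 69, 67, 69, 66, 66, 68, 68, 68, 69, 69, 69, 67, 66, 89, 145, 183, 189, 188, 191, 193, 193, 193, 
[... 3131 characters left out ...]
, 20, 21, 19, 22, 26, 32, 33, 44, 70, 92, 95, 96, 97, 97, 98, 99, 101, 103, 103, 105, 104, 105, 107, 107, 106, 106, 107, 108, 108, 110, 109, 110, 110, 110, 109, 111, 109, 107, 102, 128, 197, 224, 225, 225, 223, 223, 223, 224, 224, 225, 224, 224, 225, 226, 225, 226, 226, 225, 226, 226, 227, 227, 227, 227, 226, 226, 227, 227, 228, 228, 228, 228, 228, 229, 229, 228, 229, 230, 230, 229, 230, 230, 229, 230, 230, 230, 232, 232, 233, 233, 233, 233, 233, 232, 230, 229, 227, 226, 224, 221, 219, 216, 213, 211, 208, 206, 203, 203, 201, 200, 198, 197, 195, 195, 193, 181, 153, 119, 104, 74, 40, 21, 20, 21, 22, 21, 20, 21, 20, 21, 21, 27, 35, 34, 36, 35, 30, 27, 21, 23, 25, 28, 29, 30, 28, 27, 29, 28, 29]
```

>>> move_arm(steps=[0,0,0,0,0,0.012,-1,0,0,0,0,0,0.025,-1,0,0,0,0,0.001,0.035,-1,0,0,0,0.012,0.003,0.035,-1,0,0,0,0.024,0.003,0.035,-1,0,0,0,0.036,0.003,0.035,-1,0,0,0,0.048,0.003,0.035,-1,0,0,0,0.056,0.003,0.035,-1,0,0,0,0.0596,0.003,0.035,-1,0,0,0,0.0596,0.003,0.035,-1])

```text
clock: 10.55
position: [0.541, 0.2209, 0.1339]
ee_rot: [0.0, 1.0, -0.0, -0.0]
contact_force: [0.4, 0.9, -0.7]
width: 0.0431
gripper_force: 71.2
```

>>> move_arm(steps=[0,0,0,0,0,-0.004,-1,0,0,0,0,0,-0.008,-1,0,0,0,0,0,-0.012,-1,0,0,0,0,0,-0.015,-1,0,0,0,0,0,-0.018,-1,0,0,0,0,0,-0.02,-1,0,0,0,0,0,-0.022,-1,0,0,0,0,0,-0.024,-1,0,0,0,0,0,-0.025,-1,0,0,0,0,0,-0.025,-1])

```text
clock: 11.55
position: [0.5405, 0.2211, 0.1092]
ee_rot: [0.0, 1.0, -0.0, -0.0]
contact_force: [-0.2, -0.1, -0.8]
width: 0.0433
gripper_force: 71.2
```

```bash
python3 - <<'E'
from h import *
s=manip.get_state();print(s['clock'],s['position'],s['contact_force'],s['moment'],s['ee_rot'].round(4))
E
```

```text
11.55 [0.54052602 0.2210581  0.10920386] [-0.20315607 -0.12569248 -0.80118843] [-0.01840959 -0.04514266  0.01126422] [ 1.e-04  1.e+00 -1.e-04 -1.e-04]
```

>>> move_arm(steps=[0,0,0,0,0,-0.0005,-1,0,0,0,0,0,-0.001,-1,0,0,0,0,0,-0.0015,-1,0,0,0,0,0,-0.002,-1,0,0,0,0,0,-0.0025,-1,0,0,0,0,0,-0.003,-1,0,0,0,0,0,-0.0035,-1,0,0,0,0,0,-0.004,-1,0,0,0,0,0,-0.004,-1,0,0,0,0,0,-0.004,-1])

```text
clock: 12.55
position: [0.5406, 0.2211, 0.1053]
ee_rot: [0.0, 1.0, -0.0, -0.0]
contact_force: [0.8, -0.5, -1.6]
width: 0.0435
gripper_force: 71.2
```

>>> move_arm(steps=[0,0,0,0,0,-0.0003,-1,0,0,0,0,0,-0.0006,-1,0,0,0,0,0,-0.0009,-1,0,0,0,0,0,-0.0012,-1,0,0,0,0,0,-0.0015,-1,0,0,0,0,0,-0.0018,-1,0,0,0,0,0,-0.002,-1,0,0,0,0,0,-0.002,-1,0,0,0,0,0,-0.002,-1,0,0,0,0,0,-0.002,-1])

```text
clock: 13.55
position: [0.5408, 0.2211, 0.1037]
ee_rot: [0.0, 1.0, -0.0, 0.0]
contact_force: [-0.2, -0.7, 4.3]
width: 0.0431
gripper_force: 71.6
```

It came to rest on the catches: 4.3 N upward, with the mouth about 14.7 mm above the shoulder and almost no side force. I'll pause there for a second.

>>> move_arm(steps=[0,0,0,0,0,0,-1,0,0,0,0,0,0,-1,0,0,0,0,0,0,-1,0,0,0,0,0,0,-1,0,0,0,0,0,0,-1,0,0,0,0,0,0,-1,0,0,0,0,0,0,-1,0,0,0,0,0,0,-1,0,0,0,0,0,0,-1,0,0,0,0,0,0,-1])

```text
clock: 14.55
position: [0.5408, 0.2211, 0.1036]
ee_rot: [0.0, 1.0, -0.0, 0.0]
contact_force: [-0.1, -0.9, 5.1]
width: 0.0429
gripper_force: 71.7
```

>>> move_arm(steps=[0,0,0,0,0,-0.0005,-1,0,0,0,0,0,-0.001,-1,0,0,0,0,0,-0.0015,-1,0,0,0,0,0,-0.002,-1,0,0,0,0,0,-0.0025,-1,0,0,0,0,0,-0.003,-1,0,0,0,0,0,-0.0035,-1,0,0,0,0,0,-0.004,-1,0,0,0,0,0,-0.0045,-1,0,0,0,0,0,-0.005,-1])

```text
clock: 15.55
position: [0.541, 0.2213, 0.0997]
ee_rot: [-0.0, 1.0, -0.0, 0.001]
contact_force: [-2.2, -1.9, 10.5]
width: 0.0428
gripper_force: 72.3
```

>>> move_arm(steps=[0,0,0,-0.0002,-0.0002,-0.0005,-1,0,0,0,-0.0003,-0.0003,-0.001,-1,0,0,0,-0.0003,-0.0003,-0.0015,-1,0,0,0,-0.0003,-0.0003,-0.002,-1,0,0,0,-0.0003,-0.0003,-0.0025,-1,0,0,0,-0.0003,-0.0003,-0.003,-1,0,0,0,-0.0003,-0.0003,-0.0035,-1,0,0,0,-0.0003,-0.0003,-0.004,-1,0,0,0,-0.0003,-0.0003,-0.0045,-1,0,0,0,-0.0003,-0.0003,-0.005,-1])

```text
clock: 16.55
position: [0.54, 0.2208, 0.0928]
ee_rot: [0.0, 1.0, -0.0, -0.0]
contact_force: [1.6, 0.4, -6.7]
width: 0.0432
gripper_force: 72.0
```

It clicked: the force swung to -6.7 N as the catches drew the cap down. Continuing down to the shoulder without letting up.

>>> move_arm(steps=[0,0,0,0,0,-0.0005,-1,0,0,0,0,0,-0.001,-1,0,0,0,0,0,-0.0015,-1,0,0,0,0,0,-0.002,-1,0,0,0,0,0,-0.0025,-1,0,0,0,0,0,-0.003,-1,0,0,0,0,0,-0.0034,-1,0,0,0,0,0,-0.0038,-1,0,0,0,0,0,-0.0042,-1,0,0,0,0,0,-0.0042,-1])

```text
clock: 17.55
position: [0.54, 0.2207, 0.0894]
ee_rot: [0.0, 1.0, -0.0, -0.0]
contact_force: [-0.3, -0.3, 0.1]
width: 0.0429
gripper_force: 72.5
```

>>> move_arm(steps=[0,0,0,0,0,-0.0003,-1,0,0,0,0,0,-0.0006,-1,0,0,0,0,0,-0.0009,-1,0,0,0,0,0,-0.0012,-1,0,0,0,0,0,-0.0015,-1,0,0,0,0,0,-0.0015,-1,0,0,0,0,0,-0.0015,-1,0,0,0,0,0,-0.0015,-1,0,0,0,0,0,-0.0015,-1,0,0,0,0,0,-0.0015,-1])

```text
clock: 18.55
position: [0.5401, 0.2207, 0.0891]
ee_rot: [0.0, 1.0, -0.0, 0.0]
contact_force: [-2.5, -0.9, 9.0]
width: 0.0436
gripper_force: 73.5
```

>>> move_arm(steps=[0,0,0,-0.0001,0,-0.0003,-1,0,0,0,-0.0002,0,-0.0003,-1,0,0,0,-0.0002,0,-0.0003,-1,0,0,0,-0.0002,0,-0.0003,-1,0,0,0,-0.0002,0,-0.0003,-1,0,0,0,-0.0002,0,-0.0003,-1,0,0,0,-0.0002,0,-0.0003,-1,0,0,0,-0.0002,0,-0.0003,-1,0,0,0,-0.0002,0,-0.0003,-1,0,0,0,-0.0002,0,-0.0003,-1])

```text
clock: 19.55
position: [0.54, 0.2207, 0.089]
ee_rot: [0.0, 1.0, -0.0, 0.0]
contact_force: [-3.1, -1.7, 10.9]
width: 0.0432
gripper_force: 73.6
```

```bash
python3 - <<'E'
from h import *
for i in range(4):
    s=manip.get_state();print(s['clock'],s['position'].round(4),s['contact_force'].round(1),s['width'],s['gripper_force']); d=grab('side')
cv2.imwrite('pics/end.png',d['pixels'])
E
```

```text
19.55 [0.54   0.2207 0.089 ] [-3.1 -1.7 10.9] 0.04320295362956746 73.61935917288065
19.6 [0.5401 0.2207 0.089 ] [-3.6 -1.9 10.1] 0.04323092632543853 73.6192099750042
19.65 [0.5401 0.2207 0.089 ] [-4.1 -2.1 10.9] 0.043489551445313905 73.61929502338171
19.7 [0.5401 0.2207 0.089 ] [-2.8 -1.3 11.4] 0.04331339214571495 73.61922964453697
```

The TCP came down 14.6 mm from the catch rest to a hard stop, which matches fully home. The hold is steady at about 11 N, so I'm handing in.

```bash
python3 -c "
from rig import manip
print(manip.sign_off())"
```

```text
the job is handed in; nothing more can be done
None
```

The small grey cap is on the wheel: it paused on the catches for over a second, clicked past them and stopped hard at shoulder height, and I handed in at 19.7 s while still holding it down with about 11 N; nothing else was touched.

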